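# Turn the massage roller end for end and dock it

## Robot

A 6-joint arm with a two-finger parallel gripper is mounted at the origin on the work surface. World frame = base frame: x ahead of the robot, y to its left, z up, the work surface at z = 0. Lengths are in mm, angles in rad, forces in N, time in s.
With the tool pointing down it reaches from about 425 to 925 mm from the base axis. Payload 12.5 kg.
Tool frame: the origin (TCP) lies midway between the tips of the shut fingers; the grasp point (between the pads) lies 19 mm behind it (manip.grip_depth is the distance from the TCP to the grasp point, in mm); x points along the fingers, z is the direction in which the jaws open and shut, and the axes are right-handed (so a half turn about x gives the same grasp; the last joint's range is limited). The gripper opens to 85 mm and grips with 20 to 120 N. Pads are 22 mm wide; open, the fingers measure 114 mm over their backs; the gripper's body (76 mm by 85 mm) begins 54 mm behind the grasp point. The pads swing forward as they close: fully open they stand 13 mm farther back than shut.
Start: joints at [-1.287, 0.491, 1.559, -0, 1.092, -0.106], TCP at [237.526, -578.123, 231.327] pointing down, gripper open.
Joint ranges: [-3.1, 3.1], [-0.84, 2.19], [0.05, 2.79], [-1.13, 4.28], [0.06, 2.93], [-2.69, 2.69]. Speed limits (rad/s): [2.22, 2.22, 2.79, 3.14, 3.14, 3.14].

## Interface

Orientations are given as a unit quaternion [w, x, y, z].
In Python, from bench import manip gives the robot as it stands.
- The arm moves only by the tool drive_tool, never from a script. Its argument "series" is a list of rows, each an object of numbers: "dx", "dy", "dz": the shift along the tool's x, y, z in m; "wx", "wy", "wz": the turn, a rotation vector about the tool's x, y, z in rad; "hand": the closure, from -1 (fully open) to 1 (shut), so that 0 is half open. In form: [{"dx": .., "dy": .., "dz": .., "wx": .., "wy": .., "wz": .., "hand": ..}, ...]. A call has 1 to 12 rows; each row shifts and turns the pose as measured when the row begins, along the tool's axes as they then stand; what a row does not reach is not made up. A row lasts 1/8 s, in which the tool goes at most 62.5 mm and 10.7 degrees, less where a joint would pass 70% of its speed; a pose out of reach is approached as far as the arm can. A call with a gripper value outside its range is refused whole. The fingers move at their own pace and stop on an object; "force" is the grip in N (left out, the last holds). Time passes only in rows, so rows that do not move let the fingers close. It gives the time, the measured TCP pose, the force and the opening at its end, in the units of the state.
- manip.get_obs(): the state, without advancing time (a new reading comes with each control period).
- manip.read_camera(name): name is "side" or "top"; returns (picture, depth): 400x640x3 uint8, blue, green, red; 400x640 float32, mm along the optical axis (not along the pixel's ray), 0 where there is no reading.
- manip.get_calibration(name): a dict with "intrinsics" (3x3 intrinsics, pixels), "k1" (the pictures are not rectified: a ray, as slopes to the right and down, at radius r is drawn at 1 + k1 r^2 times it, then the intrinsics apply), "origin" and "attitude" of the camera in the world. Camera axes: x right, y down, z forward; pixel columns grow to the right and rows downward; lengths in mm; the calibration is good to about 2 mm. A picture is of the moment at which its call begins. get_calibration takes no time and is no camera call.
- manip.close_job(): hands the job in, once; it reports no verdict.
Trained networks look in the newest picture that a camera, given by its name, has taken for a name from the list of things; names that differ only in an ending like _2 or _b are one class to them, and where a whole thing is asked for, a point or a joint stands for the part that bears it (a point fixed in the world has none). Each returns a list of dicts, best first, with "conf" (0 to 1); they miss things now and then, are a little off and sometimes report something else, mostly with a low value. They report only what shows in the picture. A call takes as long as a camera call. They do not tell look-alikes from the thing itself.
- manip.find_in(camera, name): "rect" ([centre column, centre row, width, height] as shares, 0 to 1, of the picture: columns of its width, rows of its height, round what is visible of it).
The state is a dict: "t": time; "joint_positions": joint angles; "qd": joint speeds; "effort": joint torques, N m; "eef_pos": TCP position; "orientation": TCP orientation; "ft_force": force on the tool from outside, world axes, zero at the start; "moment": the same for the moment, N m; "opening": finger opening in mm.
Only numpy, scipy, OpenCV 4.12 (cv2) and the standard library are available. Lean on these libraries where they do the work, as an engineer would, in place of code of your own. Each camera call takes 0.05 s, during which the arm holds its last target. There are 200 camera calls.

## Task

The massage roller was pushed into the caddy's narrow bay handle first. Take it out by its neck, lay it flat on the round cork mat and let go, then pick it up again by its handle and lower it head first into the metal cradle, keeping hold until both ends of its axle are down at the bottom of the open slots; then let go, with the handle lying on the cradle's rubber rest. Do not push the cup, compact, saucer or tweezers set about.

Things in the scene. Friction and masses are not known exactly. Their poses are not given: they have to be found in the camera images.
- roller: Loose rigid plastic massage roller, 180 mm long, 98-170 g. Origin on its flat underside, mid-length; +x from head to handle butt, z up as it lies. Drum (does not turn): 40 mm diameter, 34 mm wide, at x=-70, in a yoke 44 mm wide (x -75 to -41). Neck: x -41 to -4. Handle: x -4 to 90, 24 mm wide, z 0 to 26 mm. Lies stably on drum and handle; balances near x=0.
- roller_axle_l (a point): Point on the roller's steel axle near its left end: roller frame (-70, 30, 20) mm. The axle is 7 mm in diameter, runs along roller y and sticks out on both sides to y = +-36 mm.
- roller_axle_r (a point): Point on the roller's axle axis near its right end: roller frame (-70, -30, 20) mm.
- roller_neck (a point): Middle of the roller's neck: roller frame (-22, 0, 16) mm. The neck is 14 mm wide, z 9 to 23 mm in the roller frame.
- roller_grip (a point): Point in the roller's handle, on its centre line, free on both sides in the cradle: roller frame (28, 0, 13) mm.
- roller_butt (a point): End of the roller's handle: roller frame (90, 0, 13) mm.
- caddy: Fixed ash-wood caddy, origin on the work surface; its bay opens to its -x. Floor 3 mm thick, x -95 to 105, y +-52 mm. Walls 60 mm high, x 6 to 105: middle bay 32 mm wide (no room for fingers), side pockets with comb and cards (to 70 mm). The roller starts lying on the floor, handle in the bay, head and neck out in front; both frames agree within 4 mm and 0.03 rad, roller 3 mm up.
- mat: Fixed round cork mat, 200 mm in diameter, 4 mm thick; origin at the centre of its underside on the work surface.
- cradle: Fixed aluminium cradle, origin on the work surface. A docked roller has the same axes (head at -x) and its origin 22 mm above this one. Base 6 mm thick, x -94 to 86, y +-42 mm. Slotted cheeks about x=-70 (see cradle_seat). Two neck guards, x -34 to -8, 75 mm high, 24 mm apart: no room for fingers at the neck. Both sides of the handle are free from x -5 to 58.
- cradle_seat (a point): Where the middle of the seated axle's axis belongs: cradle frame (-70, 0, 42) mm. At y = +-30 mm stand two cheeks, 8 mm thick, 34 mm long, 78 mm high, each with an open-topped slot 10 mm wide, flaring to about 24 mm at the top; slot bottom at z = 38.5 mm.
- cradle_rest (a point): Middle of the top of the black rubber handle rest: cradle frame (69, 0, 22) mm; the rest is 18 mm long and 22 mm wide.
- cup: Bystander, loose: transparent cup with a white push dispenser top, 68 mm in diameter, 113 mm high; origin at the centre of its underside.
- compact: Bystander, loose: round closed steel mirror compact, 68 mm in diameter, 14 mm high; origin at the centre of its underside.
- saucer: Bystander, loose: yellow ceramic saucer, 110 mm in diameter, 18 mm high; origin at the centre of its underside.
- tweezers: Bystander, loose: tweezers set on a dark tray, 105 x 46 x 11 mm; origin at the centre of its underside.
Not all that is in view belongs to the job. Leave any red look-alike of the cradle alone. Of the things that look like the roller, the smaller one is meant.

How it is judged (in metres and radians):
On the way, in this order (a step that is already met when the one before it is completed fails the run):
1. the roller is lifted clear of the caddy, held by its neck or head (contact force between the fingers and roller above 0.5 N and x of the grasp point in the frame of roller below 0.002 m and contact force between roller and caddy below 0.05 N and height (world z) of roller above 0.02 m), for 0.1 s.
2. the roller lies flat on the cork mat, let go (horizontal distance between roller and mat below 0.08 m and contact force between roller and mat above 0.3 N and angle between roller's own z axis and vertical below 0.2 rad and contact force between the fingers and roller below 0.05 N and linear speed of roller below 0.02 m/s), for 0.2 s.
3. the roller is lifted, held by its handle (contact force between the fingers and roller above 0.5 N and x of the grasp point in the frame of roller above -0.004 m and height (world z) of roller above 0.045 m), for 0.2 s.
4. still held, both axle ends are within 10 mm of the bottom of their slots (z of each of roller_axle_l, roller_axle_r in the frame of cradle below 0.052 m and x of roller_axle_l in the frame of cradle between -0.0755 and -0.0645 m and x of roller_axle_r in the frame of cradle between -0.0755 and -0.0645 m and y of roller_axle_l in the frame of cradle between 0.02 and 0.04 m and y of roller_axle_r in the frame of cradle between -0.04 and -0.02 m and contact force between the fingers and roller above 0.5 N), for 0.1 s.
At the end, for the whole second after the job is handed in: Both axle ends are at the bottom of the cradle's slots (within 2.5 mm), the handle points along the cradle's +x with its butt down on the level of the rubber rest (within 5 mm), the roller is right way up, released and at rest; the bystanders are within 20 mm of where they were (z of each of roller_axle_l, roller_axle_r in the frame of cradle below 0.0445 m and x of roller_axle_l in the frame of cradle between -0.0755 and -0.0645 m and x of roller_axle_r in the frame of cradle between -0.0755 and -0.0645 m and y of roller_axle_l in the frame of cradle between 0.02 and 0.04 m and y of roller_axle_r in the frame of cradle between -0.04 and -0.02 m and x of roller_butt in the frame of cradle above 0.07 m and z of roller_butt in the frame of cradle below 0.04 m and angle between roller's own z axis and vertical below 0.1 rad and contact force between the fingers and roller below 0.05 N and linear speed of roller below 0.01 m/s); the robot touches nothing.
It fails at once if the cup is pushed more than 20 mm (distance of cup from where it was at the start of the episode above 0.02 m).
It fails at once if the compact is pushed more than 20 mm (distance of compact from where it was at the start of the episode above 0.02 m).
It fails at once if the saucer is pushed more than 20 mm (distance of saucer from where it was at the start of the episode above 0.02 m).
It fails at once if the tweezers is pushed more than 20 mm (distance of tweezers from where it was at the start of the episode above 0.02 m).
It also fails if it takes over 58 s, if anything falls off the work surface, if the arm or the gripper's body presses on something with over 40 N, if the wrist force passes 120 N, or if a joint passes its speed limit or range.

## Working session

There is one attempt and no reset: what is moved stays moved. The work goes in short steps, Python scripts to look and compute and a tool call to move; the robot and the scene stay as the last step left them, time stands still between calls to the robot, and variables do not carry over. Pictures are saved under pics/ and viewed, about 8 in all and at most 12, crops included, and the job is handed in when it is done.

Besides the shell and the picture viewer there is one more tool, called after ">>>" as name([rows], argument=value, ...), one row to a line, values as JSON. drive_tool: Moves the arm, as the interface text tells. Its arguments: {"type":"object","properties":{"series":{"type":"array"},"force":{"type":"number"}},"required":["series"]}

```bash
mkdir -p pics
cat > h.py <<'E'
import numpy as np, cv2
from bench import manip
from scipy.spatial.transform import Rotation as R
def cal(n):
    c=manip.get_calibration(n); K=np.array(c["intrinsics"],float)
    a=np.array(c["attitude"],float)
    M=R.from_quat([a[1],a[2],a[3],a[0]]).as_matrix() if a.size==4 else a
    return K,float(c["k1"]),np.array(c["origin"],float),M
def cloud(n,depth):
    K,k1,o,M=cal(n); h,w=depth.shape
    v,u=np.mgrid[:h,:w]
    d=np.array([k1,0,0,0])
    p=cv2.undistortPoints(np.stack([u.ravel(),v.ravel()],1).astype(np.float64)[:,None],K,d)[:,0]
    z=depth.ravel()
    P=np.c_[p*z[:,None],z]@M.T+o
    P[z==0]=np.nan
    return P.reshape(h,w,3)
def proj(n,P):
    K,k1,o,M=cal(n); q=(np.atleast_2d(P)-o)@M
    return cv2.projectPoints(q[:,None],np.zeros(3),np.zeros(3),K,np.array([k1,0,0,0]))[0][:,0]
def pose():
    s=manip.get_obs(); q=s["orientation"]
    return s,np.array(s["eef_pos"]),R.from_quat([q[1],q[2],q[3],q[0]]).as_matrix()
E
python3 - <<'E'
from h import *
for n in("top","side"):
    im,d=manip.read_camera(n); cv2.imwrite(f"pics/{n}0.png",im); C=cloud(n,d); np.save(f"{n}0.npy",C)
    print(n,manip.get_calibration(n))
    for k in("roller","caddy","mat","cradle","cup","compact","saucer","tweezers"):
        for r in manip.find_in(n,k)[:4]:
            c=r["rect"]; u,v=int(c[0]*640),int(c[1]*400); print(k,round(r["conf"],2),u,v,int(c[2]*640),int(c[3]*400),C[v,u].round())
s,p,M=pose(); print(s); print(M.round(3))
E
```

```text
top {'intrinsics': array([[458.69904722,   0.        , 322.80821182],
       [  0.        , 458.69904722, 197.96658096],
       [  0.        ,   0.        ,   1.        ]]), 'k1': -0.10568600359950704, 'origin': array([ 254.50632848,   17.69928337, 1503.71914875]), 'attitude': array([ 0.04893692, -0.70370806,  0.70573597, -0.06585496])}
roller 0.77 388 180 40 43 [ 556. -234.   28.]
caddy 0.56 393 176 62 59 [ 571. -252.   23.]
caddy 0.44 391 180 41 40 [ 558. -245.   22.]
caddy 0.33 289 133 32 31 [724.  95.   4.]
mat 0.73 317 186 60 59 [541.   0.   1.]
mat 0.45 392 177 36 41 [ 568. -249.   21.]
cradle 0.92 190 131 29 50 [711. 415.  70.]
cradle 0.74 237 185 33 54 [531. 255.  75.]
cradle 0.63 213 256 34 57 [309. 339.   5.]
cradle 0.18 392 178 38 41 [ 564. -248.   22.]
cup 0.61 347 137 24 25 [678. -94. 111.]
compact 0.56 456 188 18 22 [ 532. -466.   13.]
saucer 0.71 290 132 30 25 [726.  91.   8.]
tweezers 0.81 175 181 33 17 [556. 473.  14.]
side {'intrinsics': array([[495.94825845,   0.        , 316.74415022],
       [  0.        , 495.94825845, 200.94129457],
       [  0.        ,   0.  
[... 790 characters left out ...]
[-1.28661451e+00,  4.90881239e-01,  1.55889125e+00,  2.86013700e-05,
        1.09168530e+00, -1.05587123e-01]), 'qd': array([ 0.00084903,  0.00109722,  0.0007066 , -0.00157731, -0.00181855,
       -0.00128975]), 'effort': array([ 1.40662564e-04, -6.18265128e+01, -2.61838835e+01, -1.22642891e-04,
        4.12757299e-04, -4.03835557e-06]), 'eef_pos': array([ 237.52540223, -578.13191742,  231.34162313]), 'orientation': array([ 0.58740137,  0.39368861,  0.58731668, -0.39373599]), 'ft_force': array([-0.02493301,  0.19059697, -0.75440178]), 'moment': array([ 0.00323925, -0.02906867, -0.03326023]), 'opening': 85.5210943627159}
[[ 0.     0.925  0.38 ]
 [-0.     0.38  -0.925]
 [-1.     0.     0.   ]]
```

View pics/top0.png

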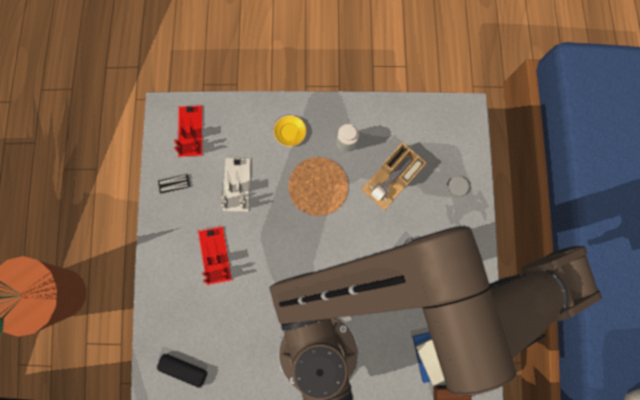

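View pics/side0.png

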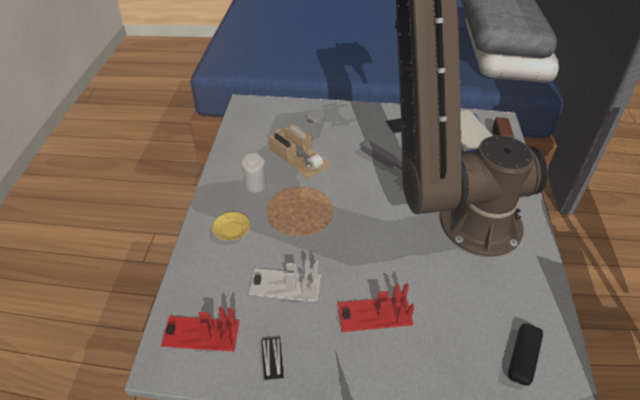

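Top view: white cradle at (237,185), red look-alikes at (190,131) and (213,256). The caddy with a small roller is at (393,178). In the side view a second roller-like thing lies loose at (380,158) under the arm. The roller meant should be the one in the caddy, side (310,158). I'll confirm this with enlarged crops.

Run:
```python
from h import *
t=cv2.imread("pics/top0.png"); s=cv2.imread("pics/side0.png")
def c(im,u,v,w,h,f): return cv2.resize(im[v-h//2:v+h//2,u-w//2:u+w//2],None,fx=f,fy=f,interpolation=cv2.INTER_CUBIC)
a=np.hstack([c(t,393,178,80,60,5),c(t,237,185,80,60,5)]); b=np.hstack([c(s,330,152,160,60,2.5) if 0 else c(s,345,152,133,100,3),c(s,285,278,133,100,3)])
b=b[:, :800] if b.shape[1]>=800 else np.pad(b,((0,0),(0,800-b.shape[1]),(0,0)))
cv2.imwrite("pics/crop1.png",np.vstack([a,b]))
C=np.load("top0.npy"); 
for nm,(u,v) in dict(cad=(378,193),cr=(237,185)).items():
    print(nm); print(C[v-6:v+8:2,u-8:u+10:2].round().astype(int)[...,2])
```

```text
cad
[[ 2 25 34 39 42 32 21 30  1]
 [ 6 17 44 43 46 43 41  0 28]
 [-2 39 39 39 42 42 42 40  7]
 [ 3 36 38 38 45 39 46 42 30]
 [ 8 28 34 38 39 43 50 30 -2]
 [-2  2  4 43 37 35 30 29  2]
 [-3  5  3  5 28  8  4  5 27]]
cr
[[10  9  6  5  9  1  8  6  6]
 [ 8  7  8  6 10  4  5  4  8]
 [72  5 10  6 81 65  4  8  6]
 [69 42 12  4 75 58 22  2  7]
 [69 43 11  7 73 61 22  2  2]
 [75 36  4  9 71 57 23 11 10]
 [ 1 23 12  9  5 34 16  8  1]]
```

View pics/crop1.png

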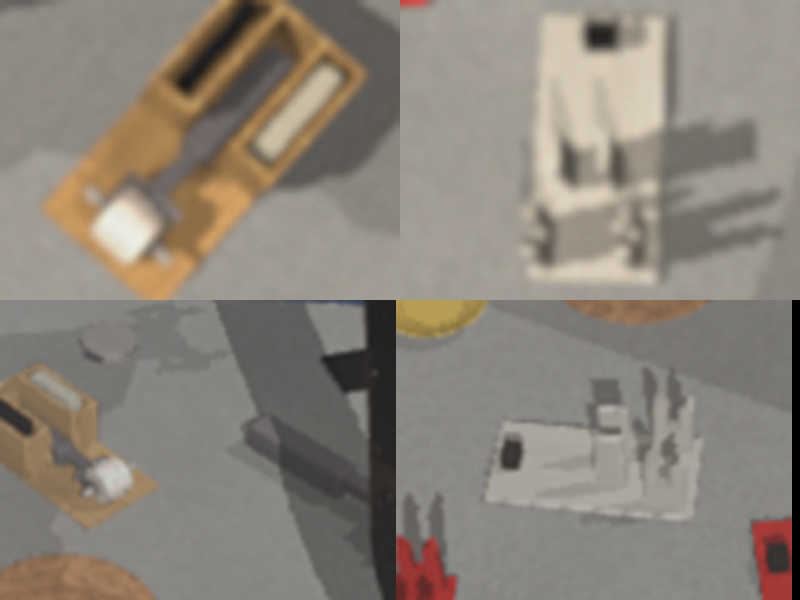

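The roller meant is the white-drummed one in the caddy, at top (378,193) and side (315,161). The one in shadow at side (375,155) is clearly larger. The cradle's black rest is at its far end (larger world x). Next I fit the poses.

```bash
cat > fit.py <<'E'
from h import *
from scipy.optimize import least_squares
def T(p,L):
    c,s=np.cos(p[2]),np.sin(p[2]); L=np.atleast_2d(np.array(L,float))
    return np.c_[p[0]+c*L[:,0]-s*L[:,1],p[1]+s*L[:,0]+c*L[:,1],L[:,2]]
def fit(obs,p0):
    f=lambda p:np.concatenate([(proj(n,T(p,[l for l,_ in o]))-np.array([uv for _,uv in o])).ravel() for n,o in obs.items()])
    r=least_squares(f,p0,loss="soft_l1",x_scale=[1,1,.01]); return r.x,f(r.x).reshape(-1,2).round(1)
E
cat > f1.py <<'E'
from fit import *
t=lambda x,y,u0,v0,f:((x+.5)/f-.5+u0,(y+.5)/f-.5+v0)
a=lambda x,y:t(x-400,y,197,155,5); b=lambda x,y:t(x-396,y-300,219,228,3)
cr={"top":[((86,42,6),a(538,13)),((86,-42,6),a(668,15)),((-94,42,6),a(525,275)),((-94,-42,6),a(658,280)),((69,0,22),a(602,35))],
"side":[((86,-42,6),b(500,421)),((86,42,6),b(486,500)),((-94,42,6),b(692,519)),((-94,-42,6),b(702,440)),((69,0,22),b(512,449))]}
c=lambda x,y:t(x,y,353,148,5); d=lambda x,y:t(x,y-300,279,102,3)
ca={"top":[((-95,52,3),c(42,207)),((105,-52,60),c(368,72))],"side":[((-95,-52,3),d(158,488)),((-95,52,3),d(90,527))]}
ro={"top":[((-70,36,23),c(92,193)),((-70,-36,23),c(163,257)),((-75,0,42),c(128,227))],"side":[((-70,0,35),d(110,477))]}
if __name__=="__main__":
    for n,o,p0 in(("cradle",cr,[540,258,0]),("caddy",ca,[570,-250,-.7]),("roller",ro,[570,-250,-.7])):
        p,r=fit(o,p0); print(n,p.round(3)); print(r.tolist())
    C=np.load("top0.npy"); S=np.load("side0.npy")
    ti=cv2.imread("pics/top0.png"); hsv=cv2.cvtColor(ti,cv2.COLOR_BGR2HSV)
    # mat: orange-ish pixels near (318,186)
    for n,(u,v) in{"top":(318,186),"side":(299,210)}.items():
        im=cv2.imread(f"pics/{n}0.png"); h=cv2.cvtColor(im,cv2.COLOR_BGR2HSV)
        m=((h[...,1]>70)&(h[...,0]<25)).astype(np.uint8); k,l,st,ce=cv2.connectedComponentsWithStats(m)
        i=l[v,u]; P=np.load(f"{n}0.npy")[l==i]; print("mat",n,st[i],np.nanmean(P,0).round(1))
    for n,(u,v) in{"top":(347,137),"side":(255,170)}.items(): pass
    cyl={"cup":((678,-88),34,113),"compact":((534,-466),34,14),"saucer":((730,88),55,18)}
E
python3 f1.py
```

```text
cradle [ 5.52508e+02  2.69634e+02 -1.50000e-02]
[[0.5, 0.0], [-0.6, -0.1], [0.6, 0.7], [-0.6, 0.1], [-0.9, -0.4], [0.8, -0.2], [-0.8, -0.6], [0.1, -0.0], [0.2, -0.3], [-0.4, 0.2]]
caddy [ 566.61  -247.426   -0.733]
[[-0.4, 0.0], [0.0, 0.1], [0.4, -1.2], [-0.4, 0.2]]
roller [ 565.709 -247.242   -0.741]
[[-1.3, -0.6], [0.9, 1.2], [-0.5, -0.0], [-0.2, -1.6]]
mat top [ 288  157   61   59 2825] [541.1  -2.7   4.9]
mat side [ 267  187   66   49 2560] [541.7   4.    5.7]
```

>>> drive_tool([
  {"dx": 0.008, "dy": 0.0466, "dz": -0.0225},
  {"dx": 0.008, "dy": 0.0466, "dz": -0.0225},
  {"dx": 0.008, "dy": 0.0466, "dz": -0.0225},
  {"dx": 0.008, "dy": 0.0466, "dz": -0.0225},
  {"dx": 0.008, "dy": 0.0466, "dz": -0.0225},
  {"dx": 0.008, "dy": 0.0466, "dz": -0.0225},
  {"dx": 0.008, "dy": 0.0466, "dz": -0.0225},
  {"dx": 0.008, "dy": 0.0466, "dz": -0.0225},
  {"dx": 0.008, "dy": 0.0466, "dz": -0.0225},
])

```text
schema error: expected keys dx, dy, dz, wx, wy, wz, hand
```

>>> drive_tool([
  {"wx": -0.168},
  {"wx": -0.168},
  {"wx": -0.168},
  {"wx": -0.168},
  {"wx": -0.168},
  {"wx": -0.168},
  {"wx": -0.168},
  {"wx": -0.168},
  {"wx": -0.168},
  {"wx": -0.168},
  {"wx": -0.168},
  {"wx": -0.168},
])

```text
schema error: expected keys dx, dy, dz, wx, wy, wz, hand
```

```bash
cat > go.py <<'E'
import sys
from h import *
# target TCP x y z (mm), jaw-axis heading (deg), tool down
x,y,z,a=map(float,sys.argv[1:5]); a=np.radians(a)
s,p,M=pose(); zt=np.array([np.cos(a),np.sin(a),0]); xt=np.array([0,0,-1.]); G=np.c_[xt,np.cross(zt,xt),zt]
print("t",round(s["t"],2),"tcp",p.round(1),"jaw",np.degrees(np.arctan2(M[1,2],M[0,2])).round(1),"open",round(s["opening"],1),"F",np.round(s["ft_force"],1),"q6",s["joint_positions"][5].round(2))
print("d(m)",(M.T@(np.array([x,y,z])-p)/1000).round(4),"w",R.from_matrix(M.T@G).as_rotvec().round(3))
print("d after turn",(G.T@(np.array([x,y,z])-p)/1000).round(4))
E
python3 go.py 548.4 -231.2 100 47.8
```

```text
t 0.9 tcp [ 237.5 -578.1  231.3] jaw -67.7 open 85.5 F [-0.   0.2 -0.8] q6 -0.11
d(m) [ 0.1313  0.4194 -0.2028] w [-2.015  0.     0.   ]
d after turn [0.1313 0.0027 0.4658]
```

All keys are needed in every row.

>>> drive_tool([
  {"dx": 0.008, "dy": 0.0466, "dz": -0.0225, "wx": 0, "wy": 0, "wz": 0, "hand": -1},
  {"dx": 0.008, "dy": 0.0466, "dz": -0.0225, "wx": 0, "wy": 0, "wz": 0, "hand": -1},
  {"dx": 0.008, "dy": 0.0466, "dz": -0.0225, "wx": 0, "wy": 0, "wz": 0, "hand": -1},
  {"dx": 0.008, "dy": 0.0466, "dz": -0.0225, "wx": 0, "wy": 0, "wz": 0, "hand": -1},
  {"dx": 0.008, "dy": 0.0466, "dz": -0.0225, "wx": 0, "wy": 0, "wz": 0, "hand": -1},
  {"dx": 0.008, "dy": 0.0466, "dz": -0.0225, "wx": 0, "wy": 0, "wz": 0, "hand": -1},
  {"dx": 0.008, "dy": 0.0466, "dz": -0.0225, "wx": 0, "wy": 0, "wz": 0, "hand": -1},
  {"dx": 0.008, "dy": 0.0466, "dz": -0.0225, "wx": 0, "wy": 0, "wz": 0, "hand": -1},
  {"dx": 0.008, "dy": 0.0466, "dz": -0.0225, "wx": 0, "wy": 0, "wz": 0, "hand": -1},
])

```text
t: 2.02
eef_pos: [556.9, -224.9, 157.9]
orientation: [0.588, 0.395, 0.585, -0.396]
ft_force: [0.4, -0.9, -1.0]
opening: 85.1
```

>>> drive_tool([
  {"dx": 0, "dy": 0, "dz": 0, "wx": -0.168, "wy": 0, "wz": 0, "hand": -1},
  {"dx": 0, "dy": 0, "dz": 0, "wx": -0.168, "wy": 0, "wz": 0, "hand": -1},
  {"dx": 0, "dy": 0, "dz": 0, "wx": -0.168, "wy": 0, "wz": 0, "hand": -1},
  {"dx": 0, "dy": 0, "dz": 0, "wx": -0.168, "wy": 0, "wz": 0, "hand": -1},
  {"dx": 0, "dy": 0, "dz": 0, "wx": -0.168, "wy": 0, "wz": 0, "hand": -1},
  {"dx": 0, "dy": 0, "dz": 0, "wx": -0.168, "wy": 0, "wz": 0, "hand": -1},
  {"dx": 0, "dy": 0, "dz": 0, "wx": -0.168, "wy": 0, "wz": 0, "hand": -1},
  {"dx": 0, "dy": 0, "dz": 0, "wx": -0.168, "wy": 0, "wz": 0, "hand": -1},
  {"dx": 0, "dy": 0, "dz": 0, "wx": -0.168, "wy": 0, "wz": 0, "hand": -1},
  {"dx": 0, "dy": 0, "dz": 0, "wx": -0.168, "wy": 0, "wz": 0, "hand": -1},
  {"dx": 0, "dy": 0, "dz": 0, "wx": -0.168, "wy": 0, "wz": 0, "hand": -1},
  {"dx": 0, "dy": 0, "dz": 0, "wx": -0.168, "wy": 0, "wz": 0, "hand": -1},
])

```text
t: 3.52
eef_pos: [559.7, -220.9, 157.1]
orientation: [0.637, -0.309, 0.636, 0.306]
ft_force: [0.6, -0.3, -0.3]
opening: 85.6
```

```bash
python3 go.py 548.4 -231.2 100 47.8
```

```text
t 3.52 tcp [ 559.7 -220.9  157.1] jaw 51.6 open 85.6 F [ 0.6 -0.3 -0.3] q6 -1.38
d(m) [ 0.0571  0.0027 -0.0151] w [ 0.066 -0.001  0.004]
d after turn [ 0.0571  0.0015 -0.0153]
```

>>> drive_tool([
  {"dx": 0.03, "dy": 0.0015, "dz": -0.0153, "wx": 0.066, "wy": -0.001, "wz": 0.004, "hand": -1},
  {"dx": 0.027, "dy": 0, "dz": 0, "wx": 0, "wy": 0, "wz": 0, "hand": -0.6},
  {"dx": 0, "dy": 0, "dz": 0, "wx": 0, "wy": 0, "wz": 0, "hand": -0.6},
])

```text
t: 3.9
eef_pos: [549.4, -232.6, 99.5]
orientation: [0.647, -0.287, 0.646, 0.286]
ft_force: [0.4, 0.4, 0.0]
opening: 68.6
```

```bash
python3 go.py 548.4 -231.2 8 47.8
python3 - <<'E'
from h import *
o=[]
for n,(u,v,w,h) in {"top":(385,185,80,60),"side":(312,155,80,60)}.items():
    im,d=manip.read_camera(n); o.append(cv2.resize(im[v-30:v+30,u-40:u+40],None,fx=5,fy=5,interpolation=cv2.INTER_CUBIC))
cv2.imwrite("pics/g1.png",np.hstack(o))
E
```

```text
t 3.9 tcp [ 549.4 -232.6   99.5] jaw 47.8 open 68.6 F [0.4 0.4 0. ] q6 -1.35
d(m) [0.0915 0.0019 0.0003] w [0.001 0.001 0.002]
d after turn [0.0915 0.0017 0.0003]
```

View pics/g1.png

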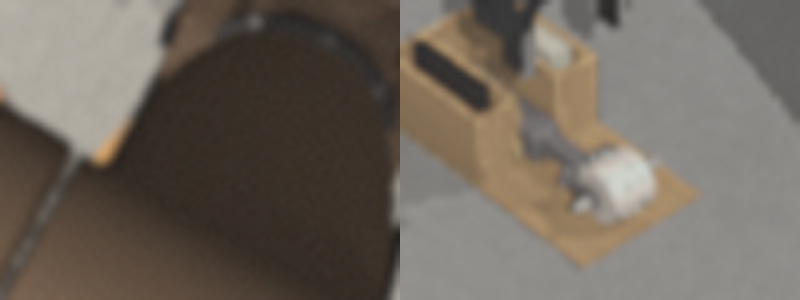

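The side crop shows the fingers standing above the neck and the head in front, free. I descend now.

>>> drive_tool([
  {"dx": 0.025, "dy": 0.0018, "dz": 0, "wx": 0, "wy": 0, "wz": 0, "hand": -0.6},
  {"dx": 0.025, "dy": 0, "dz": 0, "wx": 0, "wy": 0, "wz": 0, "hand": -0.6},
  {"dx": 0.02, "dy": 0, "dz": 0, "wx": 0, "wy": 0, "wz": 0, "hand": -0.6},
  {"dx": 0.015, "dy": 0, "dz": 0, "wx": 0, "wy": 0, "wz": 0, "hand": -0.6},
  {"dx": 0, "dy": 0, "dz": 0, "wx": 0, "wy": 0, "wz": 0, "hand": -0.6},
])

```text
t: 4.62
eef_pos: [553.4, -233.3, 20.7]
orientation: [0.65, -0.292, 0.643, 0.283]
ft_force: [0.1, 0.2, 0.1]
opening: 68.3
```

```bash
python3 go.py 548.4 -231.2 8 47.8
```

```text
t 4.62 tcp [ 553.4 -233.3   20.7] jaw 47.9 open 68.3 F [0.1 0.2 0.1] q6 -1.35
d(m) [ 0.0126  0.0053 -0.0018] w [0.002 0.004 0.016]
d after turn [ 0.0127  0.0051 -0.0018]
```

>>> drive_tool([
  {"dx": 0.006, "dy": 0.005, "dz": -0.0018, "wx": 0.002, "wy": 0.004, "wz": 0.016, "hand": -0.6},
  {"dx": 0.006, "dy": 0, "dz": 0, "wx": 0, "wy": 0, "wz": 0, "hand": -0.6},
  {"dx": 0, "dy": 0, "dz": 0, "wx": 0, "wy": 0, "wz": 0, "hand": 1},
  {"dx": 0, "dy": 0, "dz": 0, "wx": 0, "wy": 0, "wz": 0, "hand": 1},
  {"dx": 0, "dy": 0, "dz": 0, "wx": 0, "wy": 0, "wz": 0, "hand": 1},
  {"dx": 0, "dy": 0, "dz": 0, "wx": 0, "wy": 0, "wz": 0, "hand": 1},
  {"dx": 0, "dy": 0, "dz": 0, "wx": 0, "wy": 0, "wz": 0, "hand": 1},
], force=60)

```text
t: 5.5
eef_pos: [549.3, -231.7, 10.3]
orientation: [0.647, -0.287, 0.646, 0.286]
ft_force: [-0.3, -0.1, -1.2]
opening: 12.6
```

```bash
python3 go.py 548.4 -231.2 8 47.8
```

```text
t 5.5 tcp [ 549.3 -231.7   10.3] jaw 47.8 open 12.6 F [-0.3 -0.1 -1.2] q6 -1.34
d(m) [ 0.0023  0.001  -0.0002] w [0.    0.    0.002]
d after turn [ 0.0023  0.001  -0.0002]
```

>>> drive_tool([
  {"dx": -0.008, "dy": 0, "dz": 0, "wx": 0, "wy": 0, "wz": 0, "hand": 1},
  {"dx": -0.015, "dy": 0, "dz": 0, "wx": 0, "wy": 0, "wz": 0, "hand": 1},
  {"dx": -0.025, "dy": 0, "dz": 0, "wx": 0, "wy": 0, "wz": 0, "hand": 1},
  {"dx": -0.025, "dy": 0, "dz": 0, "wx": 0, "wy": 0, "wz": 0, "hand": 1},
  {"dx": -0.025, "dy": 0, "dz": 0, "wx": 0, "wy": 0, "wz": 0, "hand": 1},
  {"dx": -0.025, "dy": 0, "dz": 0, "wx": 0, "wy": 0, "wz": 0, "hand": 1},
  {"dx": -0.02, "dy": 0, "dz": 0, "wx": 0, "wy": 0, "wz": 0, "hand": 1},
  {"dx": 0, "dy": 0, "dz": 0, "wx": 0, "wy": 0, "wz": 0, "hand": 1},
])

```text
t: 6.5
eef_pos: [548.9, -231.4, 164.5]
orientation: [0.648, -0.288, 0.645, 0.285]
ft_force: [-0.3, 0.8, -1.9]
opening: 12.4
```

```bash
python3 go.py 517 0 150 89.1
python3 - <<'E'
from h import *
im,d=manip.read_camera("side"); cv2.imwrite("pics/l1.png",cv2.resize(im[80:220,220:420],None,fx=4,fy=4,interpolation=cv2.INTER_CUBIC))
E
```

```text
t 6.5 tcp [ 548.9 -231.4  164.5] jaw 47.8 open 12.4 F [-0.3  0.8 -1.9] q6 -1.34
d(m) [0.0136 0.1791 0.15  ] w [-0.72  -0.001  0.006]
d after turn [0.0145 0.0356 0.2308]
```

View pics/l1.png

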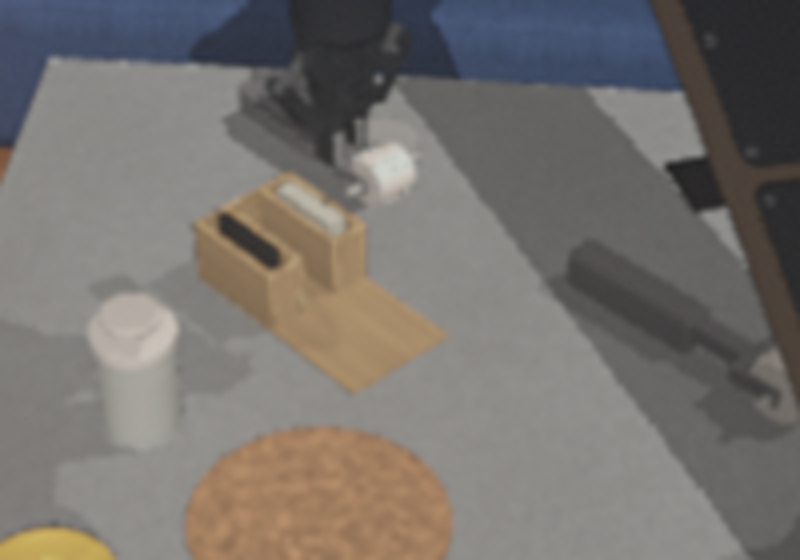

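The roller is held by the neck and clear of the caddy. It hangs level, with the drum at crop (385,170). I carry it to the mat.

>>> drive_tool([
  {"dx": 0, "dy": 0.036, "dz": 0.03, "wx": 0, "wy": 0, "wz": 0, "hand": 1},
  {"dx": 0, "dy": 0.036, "dz": 0.03, "wx": 0, "wy": 0, "wz": 0, "hand": 1},
  {"dx": 0, "dy": 0.036, "dz": 0.03, "wx": 0, "wy": 0, "wz": 0, "hand": 1},
  {"dx": 0, "dy": 0.036, "dz": 0.03, "wx": 0, "wy": 0, "wz": 0, "hand": 1},
  {"dx": 0, "dy": 0.03, "dz": 0.026, "wx": 0, "wy": 0, "wz": 0, "hand": 1},
  {"dx": 0, "dy": 0, "dz": 0, "wx": -0.14, "wy": 0, "wz": 0, "hand": 1},
  {"dx": 0, "dy": 0, "dz": 0, "wx": -0.14, "wy": 0, "wz": 0, "hand": 1},
  {"dx": 0, "dy": 0, "dz": 0, "wx": -0.14, "wy": 0, "wz": 0, "hand": 1},
  {"dx": 0, "dy": 0, "dz": 0, "wx": -0.14, "wy": 0, "wz": 0, "hand": 1},
  {"dx": 0, "dy": 0, "dz": 0, "wx": -0.14, "wy": 0, "wz": 0, "hand": 1},
])

```text
t: 7.8
eef_pos: [512.0, 1.9, 155.0]
orientation: [0.501, -0.494, 0.506, 0.499]
ft_force: [-0.2, 0.4, -1.0]
opening: 12.6
```

```bash
python3 go.py 517 0 60 89.1
```

```text
t 7.8 tcp [512.    1.9 155. ] jaw 89.1 open 12.6 F [-0.2  0.4 -1. ] q6 -1.68
d(m) [ 0.0949 -0.006  -0.0018] w [ 0.001  0.    -0.01 ]
d after turn [ 0.095  -0.0051 -0.0018]
```

>>> drive_tool([
  {"dx": 0.03, "dy": -0.005, "dz": -0.0018, "wx": 0, "wy": 0, "wz": -0.01, "hand": 1},
  {"dx": 0.03, "dy": 0, "dz": 0, "wx": 0, "wy": 0, "wz": 0, "hand": 1},
  {"dx": 0.03, "dy": 0, "dz": 0, "wx": 0, "wy": 0, "wz": 0, "hand": 1},
  {"dx": 0.02, "dy": 0, "dz": 0, "wx": 0, "wy": 0, "wz": 0, "hand": 1},
  {"dx": 0, "dy": 0, "dz": 0, "wx": 0, "wy": 0, "wz": 0, "hand": 1},
])

```text
t: 8.43
eef_pos: [514.7, 0.2, 38.8]
orientation: [0.502, -0.496, 0.504, 0.498]
ft_force: [-0.2, -0.4, -0.5]
opening: 12.7
```

```bash
python3 go.py 517 0 12 89.1
```

```text
t 8.43 tcp [5.147e+02 2.000e-01 3.880e+01] jaw 89.3 open 12.7 F [-0.2 -0.4 -0.5] q6 -1.69
d(m) [ 0.0268 -0.0024 -0.0002] w [ 0.003  0.001 -0.004]
d after turn [ 0.0268 -0.0023 -0.0002]
```

>>> drive_tool([
  {"dx": 0.013, "dy": -0.0023, "dz": 0, "wx": 0.003, "wy": 0, "wz": -0.004, "hand": 1},
  {"dx": 0.008, "dy": 0, "dz": 0, "wx": 0, "wy": 0, "wz": 0, "hand": 1},
  {"dx": 0.004, "dy": 0, "dz": 0, "wx": 0, "wy": 0, "wz": 0, "hand": 1},
  {"dx": 0, "dy": 0, "dz": 0, "wx": 0, "wy": 0, "wz": 0, "hand": 1},
  {"dx": 0, "dy": 0, "dz": 0, "wx": 0, "wy": 0, "wz": 0, "hand": 1},
])

```text
t: 9.05
eef_pos: [517.7, 0.1, 13.6]
orientation: [0.505, -0.496, 0.503, 0.496]
ft_force: [-0.8, -0.1, -1.1]
opening: 12.5
```

```bash
python3 go.py 517 0 11.5 89.1
```

```text
t 9.05 tcp [5.177e+02 1.000e-01 1.360e+01] jaw 89.1 open 12.5 F [-0.8 -0.1 -1.1] q6 -1.68
d(m) [ 0.0021  0.0007 -0.0001] w [-0.     0.     0.002]
d after turn [ 0.0021  0.0007 -0.0001]
```

>>> drive_tool([
  {"dx": 0.002, "dy": 0.0007, "dz": 0, "wx": 0, "wy": 0, "wz": 0, "hand": 1},
  {"dx": 0, "dy": 0, "dz": 0, "wx": 0, "wy": 0, "wz": 0, "hand": 0.3},
  {"dx": 0, "dy": 0, "dz": 0, "wx": 0, "wy": 0, "wz": 0, "hand": -0.6},
  {"dx": 0, "dy": 0, "dz": 0, "wx": 0, "wy": 0, "wz": 0, "hand": -0.6},
  {"dx": 0, "dy": 0, "dz": 0, "wx": 0, "wy": 0, "wz": 0, "hand": -0.6},
  {"dx": 0, "dy": 0, "dz": 0, "wx": 0, "wy": 0, "wz": 0, "hand": -0.6},
  {"dx": -0.02, "dy": 0, "dz": 0, "wx": 0, "wy": 0, "wz": 0, "hand": -0.6},
  {"dx": -0.03, "dy": 0, "dz": 0, "wx": 0, "wy": 0, "wz": 0, "hand": -0.6},
  {"dx": -0.03, "dy": 0, "dz": 0, "wx": 0, "wy": 0, "wz": 0, "hand": -0.6},
  {"dx": -0.03, "dy": 0, "dz": 0, "wx": 0, "wy": 0, "wz": 0, "hand": -0.6},
])

```text
t: 10.3
eef_pos: [516.0, 0.2, 123.3]
orientation: [0.504, -0.495, 0.504, 0.496]
ft_force: [-0.3, -0.0, 0.1]
opening: 68.8
```

```bash
python3 go.py 569 0 100 89.1
python3 - <<'E'
from h import *
o=[]
for n,(u,v) in {"top":(318,186),"side":(300,205)}.items():
    im,d=manip.read_camera(n); cv2.imwrite(f"pics/{n}1.png",im); np.save(f"{n}1.npy",cloud(n,d)); o.append(cv2.resize(im[v-40:v+40,u-40:u+40],None,fx=5,fy=5,interpolation=cv2.INTER_CUBIC))
cv2.imwrite("pics/m1.png",np.hstack(o))
E
```

```text
t 10.3 tcp [5.160e+02 2.000e-01 1.233e+02] jaw 89.1 open 68.8 F [-0.3 -0.   0.1] q6 -1.68
d(m) [ 0.0232 -0.0531  0.0007] w [-0.     0.001 -0.001]
d after turn [ 0.0233 -0.053   0.0007]
```

View pics/m1.png

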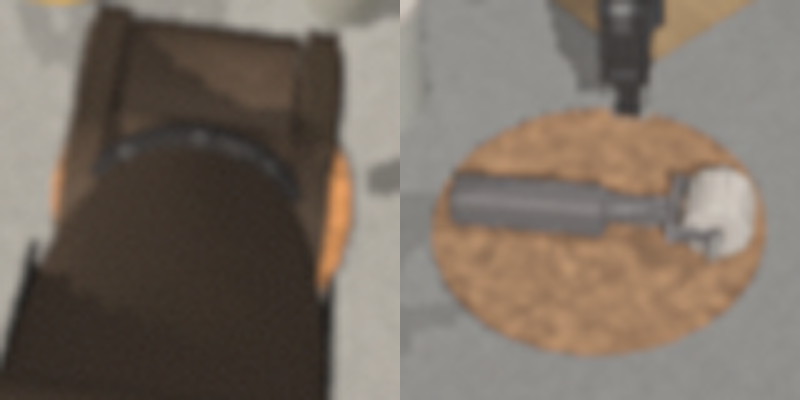

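The roller lies flat on the mat and is released. The jaws fixed its y and yaw, so only its x is left. I fit that from the side view and compare it with my grasp.

Run:
```python
from fit import *
d=lambda x,y:((x-400+.5)/5-.5+260,(y+.5)/5-.5+165)
o={"side":[((90,-12,30),d(455,173)),((90,12,24),d(453,222)),((-4,-12,30),d(604,183)),((-4,12,24),d(607,234)),((-70,36,24),d(711,246)),((-75,0,36),d(722,212))]}
p,r=fit(o,[541,0,0]); print(p.round(3)); print(r.tolist())
# overlay of model handle/drum edges for check
im=cv2.imread("pics/side1.png")
def boxpts(p,x0,x1,y,z0,z1): return proj("side",T(p,[(x,s*y,z) for x in(x0,x1) for s in(-1,1) for z in(z0,z1)]))
big=cv2.resize(im[165:245,260:340],None,fx=5,fy=5,interpolation=cv2.INTER_CUBIC)
def hull(b,P,off,f,c):
    h=cv2.convexHull((((P-off)+.5)*f-.5).astype(np.float32)).astype(int); cv2.polylines(b,[h],True,c,1)
for pp,c in((p,(0,255,0)),((541,.1,-.0157),(0,0,255))):
    hull(big,boxpts(pp,-4,90,12,4,30),(260,165),5,c); hull(big,boxpts(pp,-71,-69,36,21,27),(260,165),5,c)
# cradle overlay
C=(552.5,269.6,-.015); parts=[(-94,86,-42,42,0,6),(-87,-53,26,34,6,78),(-87,-53,-34,-26,6,78),(60,78,-11,11,6,22),(-34,-8,12,16,6,75),(-34,-8,-16,-12,6,75)]
bs=[big]
for n,(u,v,w,h,f) in {"top":(210,150,60,67,6),"side":(245,240,84,67,6)}.items():
    b=cv2.resize(cv2.imread(f"pics/{n}0.png")[v:v+h,u:u+w],None,fx=f,fy=f,interpolation=cv2.INTER_CUBIC)
    for x0,x1,y0,y1,z0,z1 in parts: hull(b,proj(n,T(C,[(x,y,z) for x in(x0,x1) for y in(y0,y1) for z in(z0,z1)])),(u,v),f,(0,200,0))
    bs.append(b)
big=cv2.resize(big,(402,402)); x=np.hstack(bs[1:])[:, :800]
cv2.imwrite("pics/cr.png",np.hstack([x])); cv2.imwrite("pics/ro.png",big); print(x.shape)
```

```text
[ 5.40355e+02  5.21500e+00 -6.00000e-03]
[[-0.6, 0.9], [-1.4, -1.7], [1.0, 1.2], [-0.5, -1.7], [0.4, 3.6], [1.1, -1.3]]
(402, 800, 3)
```

View pics/cr.png

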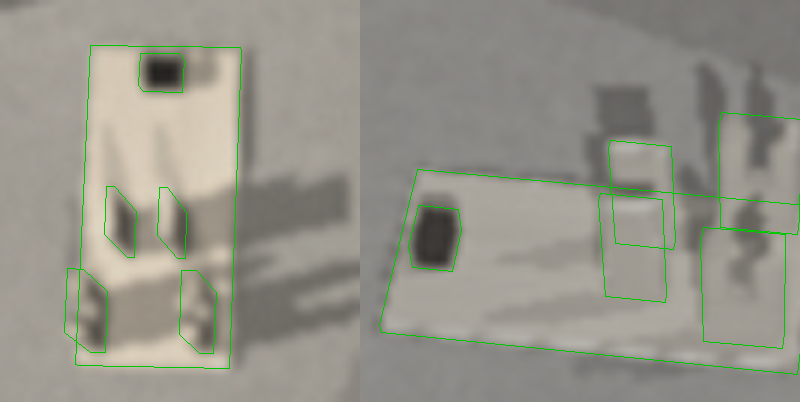

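View pics/ro.png

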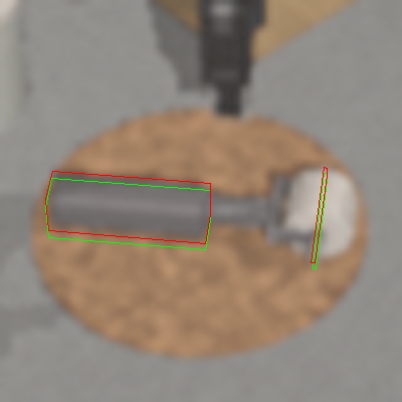

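The overlay agrees: roller at (541, 0), yaw −0.016, and cradle at (552.5, 269.6), yaw −0.015. Now I grasp the handle near roller x=28.

>>> drive_tool([
  {"dx": 0, "dy": -0.028, "dz": 0, "wx": 0, "wy": 0, "wz": 0, "hand": -0.6},
  {"dx": 0, "dy": -0.025, "dz": 0.0009, "wx": 0, "wy": 0, "wz": 0, "hand": -0.6},
  {"dx": 0.025, "dy": 0, "dz": 0, "wx": 0, "wy": 0, "wz": 0, "hand": -0.6},
  {"dx": 0.025, "dy": 0, "dz": 0, "wx": 0, "wy": 0, "wz": 0, "hand": -0.6},
  {"dx": 0.02, "dy": 0, "dz": 0, "wx": 0, "wy": 0, "wz": 0, "hand": -0.6},
  {"dx": 0, "dy": 0, "dz": 0, "wx": 0, "wy": 0, "wz": 0, "hand": -0.6},
])

```text
t: 11.15
eef_pos: [571.0, 0.2, 50.4]
orientation: [0.505, -0.496, 0.503, 0.496]
ft_force: [0.1, 1.1, 0.7]
opening: 68.6
```

```bash
python3 go.py 569 -0.7 8 89.1
```

```text
t 11.15 tcp [5.71e+02 2.00e-01 5.04e+01] jaw 89.1 open 68.6 F [0.1 1.1 0.7] q6 -1.67
d(m) [ 0.0424  0.002  -0.001 ] w [-0.     0.     0.002]
d after turn [ 0.0424  0.002  -0.001 ]
```

>>> drive_tool([
  {"dx": 0.018, "dy": 0.002, "dz": -0.001, "wx": 0, "wy": 0, "wz": 0.002, "hand": -0.6},
  {"dx": 0.013, "dy": 0, "dz": 0, "wx": 0, "wy": 0, "wz": 0, "hand": -0.6},
  {"dx": 0.009, "dy": 0, "dz": 0, "wx": 0, "wy": 0, "wz": 0, "hand": -0.6},
  {"dx": 0, "dy": 0, "dz": 0, "wx": 0, "wy": 0, "wz": 0, "hand": -0.6},
])

```text
t: 11.65
eef_pos: [569.8, -0.8, 10.4]
orientation: [0.504, -0.496, 0.504, 0.496]
ft_force: [0.4, 0.7, -0.1]
opening: 68.3
```

```bash
python3 go.py 569 -0.7 7 89.1
```

```text
t 11.65 tcp [569.8  -0.8  10.4] jaw 89.1 open 68.3 F [ 0.4  0.7 -0.1] q6 -1.67
d(m) [0.0034 0.0008 0.0001] w [-0.     0.     0.002]
d after turn [0.0034 0.0008 0.0001]
```

>>> drive_tool([
  {"dx": 0.003, "dy": 0, "dz": 0, "wx": 0, "wy": 0, "wz": 0, "hand": -0.6},
  {"dx": 0, "dy": 0, "dz": 0, "wx": 0, "wy": 0, "wz": 0, "hand": 1},
  {"dx": 0, "dy": 0, "dz": 0, "wx": 0, "wy": 0, "wz": 0, "hand": 1},
  {"dx": 0, "dy": 0, "dz": 0, "wx": 0, "wy": 0, "wz": 0, "hand": 1},
  {"dx": 0, "dy": 0, "dz": 0, "wx": 0, "wy": 0, "wz": 0, "hand": 1},
  {"dx": 0, "dy": 0, "dz": 0, "wx": 0, "wy": 0, "wz": 0, "hand": 1},
], force=100)

```text
t: 12.4
eef_pos: [570.6, -0.8, 8.9]
orientation: [0.505, -0.497, 0.503, 0.495]
ft_force: [-0.5, 0.3, -0.5]
opening: 21.8
```

```bash
python3 go.py 569 -0.7 150 89.1
```

```text
t 12.4 tcp [570.6  -0.8   8.9] jaw 89.1 open 21.8 F [-0.5  0.3 -0.5] q6 -1.67
d(m) [-1.411e-01  1.000e-03  1.000e-04] w [-0.    -0.     0.004]
d after turn [-1.411e-01  1.600e-03  1.000e-04]
```

>>> drive_tool([
  {"dx": -0.01, "dy": 0, "dz": 0, "wx": 0, "wy": 0, "wz": 0, "hand": 1},
  {"dx": -0.02, "dy": 0, "dz": 0, "wx": 0, "wy": 0, "wz": 0, "hand": 1},
  {"dx": -0.03, "dy": 0, "dz": 0, "wx": 0, "wy": 0, "wz": 0, "hand": 1},
  {"dx": -0.03, "dy": 0, "dz": 0, "wx": 0, "wy": 0, "wz": 0, "hand": 1},
  {"dx": -0.03, "dy": 0, "dz": 0, "wx": 0, "wy": 0, "wz": 0, "hand": 1},
  {"dx": -0.03, "dy": 0, "dz": 0, "wx": 0, "wy": 0, "wz": 0, "hand": 1},
  {"dx": 0, "dy": 0, "dz": 0, "wx": 0, "wy": 0, "wz": 0, "hand": 1},
  {"dx": 0, "dy": 0, "dz": 0, "wx": 0, "wy": 0, "wz": 0, "hand": 1},
])

```text
t: 13.4
eef_pos: [569.2, -0.7, 166.3]
orientation: [0.505, -0.497, 0.503, 0.495]
ft_force: [0.1, 0.6, -1.0]
opening: 22.3
```

```bash
python3 go.py 582 269.2 165 89.1
```

```text
t 13.4 tcp [569.2  -0.7 166.3] jaw 89.1 open 22.3 F [ 0.1  0.6 -1. ] q6 -1.67
d(m) [ 0.0013 -0.0085  0.2701] w [-0.    -0.     0.004]
d after turn [ 0.0013 -0.0086  0.27  ]
```

>>> drive_tool([
  {"dx": 0, "dy": -0.0015, "dz": 0.045, "wx": 0, "wy": 0, "wz": 0, "hand": 1},
  {"dx": 0, "dy": -0.0015, "dz": 0.045, "wx": 0, "wy": 0, "wz": 0, "hand": 1},
  {"dx": 0, "dy": -0.0015, "dz": 0.045, "wx": 0, "wy": 0, "wz": 0, "hand": 1},
  {"dx": 0, "dy": -0.0015, "dz": 0.045, "wx": 0, "wy": 0, "wz": 0, "hand": 1},
  {"dx": 0, "dy": -0.0015, "dz": 0.045, "wx": 0, "wy": 0, "wz": 0, "hand": 1},
  {"dx": 0, "dy": -0.001, "dz": 0.03, "wx": 0, "wy": 0, "wz": 0, "hand": 1},
  {"dx": 0, "dy": 0, "dz": 0, "wx": 0, "wy": 0, "wz": 0, "hand": 1},
])

```text
t: 14.28
eef_pos: [579.6, 260.8, 157.0]
orientation: [0.502, -0.494, 0.507, 0.497]
ft_force: [0.3, 0.3, -1.3]
opening: 22.0
```

```bash
python3 go.py 582 269.2 125 89.1
```

```text
t 14.28 tcp [579.6 260.8 157. ] jaw 89.0 open 22.0 F [ 0.3  0.3 -1.3] q6 -1.23
d(m) [ 0.032  -0.0025  0.0085] w [-0.002 -0.003 -0.009]
d after turn [ 0.032  -0.0023  0.0084]
```

>>> drive_tool([
  {"dx": 0.015, "dy": -0.0023, "dz": 0.0084, "wx": -0.002, "wy": -0.003, "wz": -0.009, "hand": 1},
  {"dx": 0.02, "dy": 0, "dz": 0, "wx": 0, "wy": 0, "wz": 0, "hand": 1},
  {"dx": 0.02, "dy": 0, "dz": 0, "wx": 0, "wy": 0, "wz": 0, "hand": 1},
  {"dx": 0, "dy": 0, "dz": 0, "wx": 0, "wy": 0, "wz": 0, "hand": 1},
])

```text
t: 14.78
eef_pos: [581.1, 266.6, 95.5]
orientation: [0.503, -0.495, 0.506, 0.496]
ft_force: [0.7, -0.7, -1.4]
opening: 21.8
```

```bash
python3 go.py 582 269.2 97 89.1
python3 - <<'E'
from fit import *
im,d=manip.read_camera("side"); cv2.imwrite("pics/side2.png",im); np.save("side2.npy",cloud("side",d))
t,d=manip.read_camera("top"); cv2.imwrite("pics/top2.png",t)
b=cv2.resize(im[220:320,235:335],None,fx=5,fy=5,interpolation=cv2.INTER_CUBIC)
s,p,M=pose(); yaw=np.arctan2(M[1,2],M[0,2])-np.pi/2
c,sn=np.cos(yaw),np.sin(yaw); ro=(p[0]-29.6*c,p[1]-29.6*sn,yaw); z=p[2]-4.9; print("roller",np.round(ro,3),z)
C=(552.5,269.6,-.015)
def hull(P,c): cv2.polylines(b,[cv2.convexHull((((P-(235,220))+.5)*5-.5).astype(np.float32)).astype(int)],True,c,1)
B=lambda q,x0,x1,y0,y1,z0,z1:proj("side",T(q,[(x,y,zz) for x in(x0,x1) for y in(y0,y1) for zz in(z0,z1)]))
hull(B(ro,-4,90,-12,12,z,z+26),(0,0,255)); hull(B(ro,-73.5,-66.5,-36,36,z+16.5,z+23.5),(0,0,255))
for x in[(-94,86,-42,42,0,6),(-87,-53,26,34,6,78),(-87,-53,-34,-26,6,78)]: hull(B(C,*x),(0,200,0))
b2=cv2.resize(t[140:240,190:250],None,fx=5,fy=5,interpolation=cv2.INTER_CUBIC)
cv2.imwrite("pics/h2.png",np.hstack([b,b2]))
E
```

```text
t 14.78 tcp [581.1 266.6  95.5] jaw 88.9 open 21.8 F [ 0.7 -0.7 -1.4] q6 -1.22
d(m) [-0.0015 -0.0008  0.0026] w [-0.003 -0.002 -0.003]
d after turn [-0.0015 -0.0009  0.0026]
roller [ 5.52349e+02  2.67545e+02 -1.80000e-02] 92.51469882299651
```

View pics/h2.png

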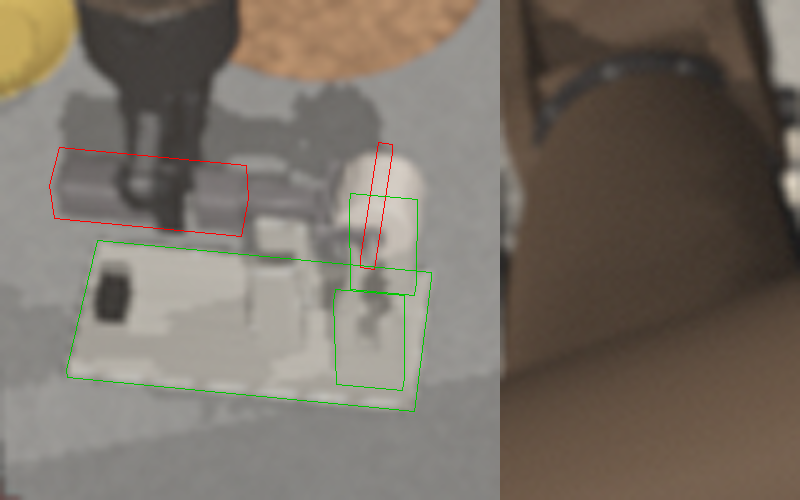

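The roller hangs level over the cradle and the prediction matches within about 2 mm. Before lowering, I check the cradle position against depth.

Run:
```python
from h import *
C=np.array([552.5,269.6]); c,s=np.cos(-.015),np.sin(-.015)
def loc(P): P=P.reshape(-1,3); P=P[~np.isnan(P[:,0])]; d=P[:,:2]-C; return np.c_[d@[c,s],d@[-s,c],P[:,2]]
for n in("top0","side0"):
    L=loc(np.load(n+".npy")); m=lambda a,b,y0,y1,z0,z1:L[(L[:,0]>a)&(L[:,0]<b)&(L[:,1]>y0)&(L[:,1]<y1)&(L[:,2]>z0)&(L[:,2]<z1)]
    for nm,a in dict(chL=(-100,-45,15,48,60,90),chR=(-100,-45,-48,-15,60,90),guard=(-45,5,-30,30,60,85),rest=(55,84,-20,20,15,30)).items():
        q=m(*a); print(n,nm,len(q),np.median(q,0).round(1), np.percentile(q[:,:2],[5,95],axis=0).round(0).tolist() if len(q) else "")
L=loc(np.load("side2.npy"))
for nm,a in dict(drumtop=(-110,-40,-30,30,105,145),handle=(-20,110,-30,30,105,130)).items():
    q=L[(L[:,0]>a[0])&(L[:,0]<a[1])&(L[:,1]>a[2])&(L[:,1]<a[3])&(L[:,2]>a[4])&(L[:,2]<a[5])]; print(nm,len(q),np.median(q,0).round(1),np.percentile(q,[3,97],axis=0).round(0).tolist())
```

```text
top0 chL 26 [-75.4  27.8  72.7] [[-85.0, 24.0], [-55.0, 32.0]]
top0 chR 25 [-64.2 -33.1  71.8] [[-84.0, -36.0], [-54.0, -29.0]]
top0 guard 44 [-24.7   9.9  72.4] [[-36.0, -20.0], [-12.0, 17.0]]
top0 rest 36 [66.5 -2.8 21.6] [[59.0, -13.0], [74.0, 7.0]]
side0 chL 59 [-73.8  32.9  69.6] [[-84.0, 27.0], [-54.0, 36.0]]
side0 chR 57 [-74.3 -27.8  70.1] [[-85.0, -34.0], [-54.0, -24.0]]
side0 guard 126 [-20.3  -9.3  70.7] [[-32.0, -16.0], [-7.0, 20.0]]
side0 rest 56 [66.7  2.5 21.6] [[60.0, -8.0], [75.0, 13.0]]
drumtop 354 [-67.4   7.1 122.3] [[-89.0, -19.0, 108.0], [-43.0, 22.0, 134.0]]
handle 299 [ 19.5   3.4 115.7] [[-17.0, -14.0, 106.0], [84.0, 21.0, 122.0]]
```

Averaged over both cameras, the cheek centres land at (−70, 0), so the estimate holds. I lower in small steps.

>>> drive_tool([
  {"dx": 0.003, "dy": -0.0012, "dz": 0.0021, "wx": -0.003, "wy": -0.002, "wz": -0.003, "hand": 1},
  {"dx": 0.008, "dy": 0, "dz": 0, "wx": 0, "wy": 0, "wz": 0, "hand": 1},
  {"dx": 0.008, "dy": 0, "dz": 0, "wx": 0, "wy": 0, "wz": 0, "hand": 1},
  {"dx": 0.006, "dy": 0, "dz": 0, "wx": 0, "wy": 0, "wz": 0, "hand": 1},
  {"dx": 0, "dy": 0, "dz": 0, "wx": 0, "wy": 0, "wz": 0, "hand": 1},
])

```text
t: 15.5
eef_pos: [584.0, 269.2, 72.1]
orientation: [0.506, -0.497, 0.502, 0.495]
ft_force: [1.3, -0.4, -1.6]
opening: 21.9
```

```bash
python3 go.py 582.3 268.8 50 89.1
```

```text
t 15.5 tcp [584.  269.2  72.1] jaw 89.1 open 21.9 F [ 1.3 -0.4 -1.6] q6 -1.23
d(m) [ 0.0221  0.0018 -0.0004] w [0.    0.002 0.005]
d after turn [ 0.0221  0.0017 -0.0004]
```

>>> drive_tool([
  {"dx": 0.005, "dy": 0.0022, "dz": -0.0004, "wx": 0, "wy": 0.002, "wz": 0.005, "hand": 1},
  {"dx": 0.006, "dy": 0, "dz": 0, "wx": 0, "wy": 0, "wz": 0, "hand": 1},
  {"dx": 0.006, "dy": 0, "dz": 0, "wx": 0, "wy": 0, "wz": 0, "hand": 1},
  {"dx": 0, "dy": 0, "dz": 0, "wx": 0, "wy": 0, "wz": 0, "hand": 1},
])

```text
t: 16.0
eef_pos: [581.7, 268.8, 54.0]
orientation: [0.504, -0.496, 0.504, 0.496]
ft_force: [0.5, 0.9, -0.3]
opening: 21.9
```

```bash
python3 go.py 582.3 268.8 36 89.1
```

```text
t 16.0 tcp [581.7 268.8  54. ] jaw 89.1 open 21.9 F [ 0.5  0.9 -0.3] q6 -1.23
d(m) [ 0.018  -0.0006 -0.    ] w [ 0.  0. -0.]
d after turn [ 0.018  -0.0006 -0.    ]
```

>>> drive_tool([
  {"dx": 0.005, "dy": -0.0006, "dz": 0, "wx": 0, "wy": 0, "wz": 0, "hand": 1},
  {"dx": 0.005, "dy": 0, "dz": 0, "wx": 0, "wy": 0, "wz": 0, "hand": 1},
  {"dx": 0.004, "dy": 0, "dz": 0, "wx": 0, "wy": 0, "wz": 0, "hand": 1},
  {"dx": 0, "dy": 0, "dz": 0, "wx": 0, "wy": 0, "wz": 0, "hand": 1},
])

```text
t: 16.5
eef_pos: [582.5, 268.9, 39.1]
orientation: [0.504, -0.496, 0.504, 0.496]
ft_force: [-0.1, 0.5, -1.2]
opening: 22.0
```

```bash
python3 go.py 582.3 268.8 28 89.1
```

```text
t 16.5 tcp [582.5 268.9  39.1] jaw 89.1 open 22.0 F [-0.1  0.5 -1.2] q6 -1.23
d(m) [ 0.0111  0.0002 -0.0001] w [0. 0. 0.]
d after turn [ 0.0111  0.0002 -0.0001]
```

Still no contact force, and the axle is now at about z=54 in the slots. I go on.

>>> drive_tool([
  {"dx": 0.004, "dy": 0, "dz": 0, "wx": 0, "wy": 0, "wz": 0, "hand": 1},
  {"dx": 0.004, "dy": 0, "dz": 0, "wx": 0, "wy": 0, "wz": 0, "hand": 1},
  {"dx": 0.002, "dy": 0, "dz": 0, "wx": 0, "wy": 0, "wz": 0, "hand": 1},
  {"dx": 0, "dy": 0, "dz": 0, "wx": 0, "wy": 0, "wz": 0, "hand": 1},
])

```text
t: 17.0
eef_pos: [582.5, 268.9, 28.5]
orientation: [0.504, -0.496, 0.504, 0.496]
ft_force: [-0.9, -0.2, -0.7]
opening: 22.0
```

```bash
python3 go.py 582.3 268.8 27 89.1
```

```text
t 17.0 tcp [582.5 268.9  28.5] jaw 89.1 open 22.0 F [-0.9 -0.2 -0.7] q6 -1.23
d(m) [ 0.0015  0.0002 -0.0001] w [0. 0. 0.]
d after turn [ 0.0015  0.0002 -0.0001]
```

>>> drive_tool([
  {"dx": 0.001, "dy": 0, "dz": 0, "wx": 0, "wy": 0, "wz": 0, "hand": 1},
  {"dx": 0.0015, "dy": 0, "dz": 0, "wx": 0, "wy": 0, "wz": 0, "hand": 1},
  {"dx": 0, "dy": 0, "dz": 0, "wx": 0, "wy": 0, "wz": 0, "hand": 1},
  {"dx": 0, "dy": 0, "dz": 0, "wx": 0, "wy": 0, "wz": 0, "hand": 1},
])

```text
t: 17.5
eef_pos: [582.7, 268.9, 27.0]
orientation: [0.504, -0.496, 0.503, 0.496]
ft_force: [-0.0, -0.0, -0.9]
opening: 22.0
```

```bash
python3 go.py 582.3 268.8 27 89.1
python3 - <<'E'
from h import *
im,d=manip.read_camera("side"); cv2.imwrite("pics/d1.png",cv2.resize(im[225:315,235:335],None,fx=6,fy=6,interpolation=cv2.INTER_CUBIC))
E
```

```text
t 17.5 tcp [582.7 268.9  27. ] jaw 89.1 open 22.0 F [-0.  -0.  -0.9] q6 -1.23
d(m) [-0.      0.0004 -0.0002] w [0.    0.001 0.001]
d after turn [-0.      0.0004 -0.0002]
```

View pics/d1.png

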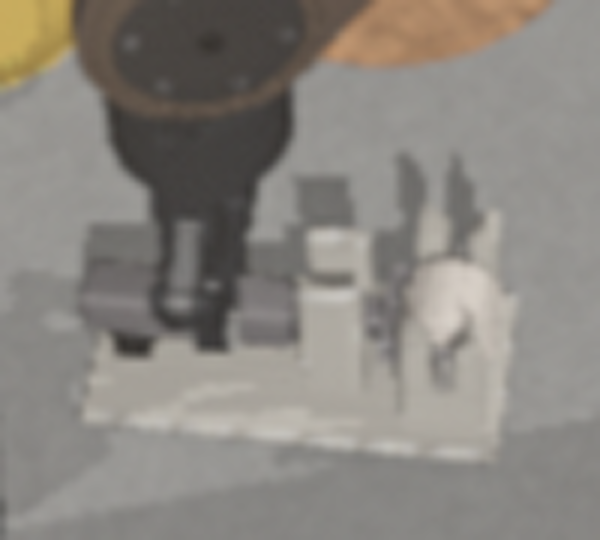

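The drum is between the cheeks and the handle is over the rest. I press down a little to feel the bottom.

>>> drive_tool([
  {"dx": 0.001, "dy": 0, "dz": 0, "wx": 0, "wy": 0, "wz": 0, "hand": 1},
  {"dx": 0.001, "dy": 0, "dz": 0, "wx": 0, "wy": 0, "wz": 0, "hand": 1},
  {"dx": 0, "dy": 0, "dz": 0, "wx": 0, "wy": 0, "wz": 0, "hand": 1},
])

```text
t: 17.92
eef_pos: [582.8, 269.0, 26.9]
orientation: [0.505, -0.496, 0.503, 0.496]
ft_force: [-0.3, 0.1, -1.2]
opening: 21.8
```

>>> drive_tool([
  {"dx": 0.003, "dy": 0.0004, "dz": 0, "wx": 0, "wy": 0, "wz": 0, "hand": 1},
  {"dx": 0, "dy": 0, "dz": 0, "wx": 0, "wy": 0, "wz": 0, "hand": 1},
])

```text
t: 18.18
eef_pos: [583.1, 269.2, 27.2]
orientation: [0.505, -0.497, 0.502, 0.495]
ft_force: [-0.5, 0.2, -1.4]
opening: 21.9
```

It is blocked at the expected seat height (26.9 mm), so it is down. I release and rise.

>>> drive_tool([
  {"dx": 0, "dy": 0, "dz": 0, "wx": 0, "wy": 0, "wz": 0, "hand": 0.2},
  {"dx": 0, "dy": 0, "dz": 0, "wx": 0, "wy": 0, "wz": 0, "hand": -0.4},
  {"dx": 0, "dy": 0, "dz": 0, "wx": 0, "wy": 0, "wz": 0, "hand": -0.4},
  {"dx": 0, "dy": 0, "dz": 0, "wx": 0, "wy": 0, "wz": 0, "hand": -0.4},
  {"dx": 0, "dy": 0, "dz": 0, "wx": 0, "wy": 0, "wz": 0, "hand": -0.4},
  {"dx": -0.02, "dy": 0, "dz": 0, "wx": 0, "wy": 0, "wz": 0, "hand": -0.4},
  {"dx": -0.03, "dy": 0, "dz": 0, "wx": 0, "wy": 0, "wz": 0, "hand": -0.4},
  {"dx": -0.04, "dy": 0, "dz": 0, "wx": 0, "wy": 0, "wz": 0, "hand": -0.4},
  {"dx": -0.05, "dy": 0, "dz": 0, "wx": 0, "wy": 0, "wz": 0, "hand": -0.4},
  {"dx": -0.05, "dy": 0, "dz": 0, "wx": 0, "wy": 0, "wz": 0, "hand": -0.4},
  {"dx": 0, "dy": 0, "dz": 0, "wx": 0, "wy": 0, "wz": 0, "hand": -0.4},
])

```text
t: 19.55
eef_pos: [582.2, 268.9, 229.3]
orientation: [0.506, -0.497, 0.501, 0.495]
ft_force: [-0.7, 0.7, -0.7]
opening: 59.7
```

>>> drive_tool([
  {"dx": -0.01, "dy": 0, "dz": -0.05, "wx": 0, "wy": 0, "wz": 0, "hand": -0.4},
  {"dx": -0.01, "dy": 0, "dz": -0.05, "wx": 0, "wy": 0, "wz": 0, "hand": -0.4},
  {"dx": -0.01, "dy": 0, "dz": -0.05, "wx": 0, "wy": 0, "wz": 0, "hand": -0.4},
  {"dx": -0.01, "dy": 0, "dz": -0.05, "wx": 0, "wy": 0, "wz": 0, "hand": -0.4},
  {"dx": -0.01, "dy": 0, "dz": -0.05, "wx": 0, "wy": 0, "wz": 0, "hand": -0.4},
  {"dx": -0.01, "dy": 0, "dz": -0.05, "wx": 0, "wy": 0, "wz": 0, "hand": -0.4},
  {"dx": -0.01, "dy": 0, "dz": -0.05, "wx": 0, "wy": 0, "wz": 0, "hand": -0.4},
  {"dx": 0, "dy": 0, "dz": 0, "wx": 0, "wy": 0, "wz": 0, "hand": -0.4},
])

```text
t: 20.55
eef_pos: [572.9, -91.4, 302.9]
orientation: [0.506, -0.498, 0.501, 0.495]
ft_force: [-0.2, 0.3, -0.0]
opening: 59.5
```

```bash
python3 go.py 582 269 150 89.1
python3 - <<'E'
from fit import *
C=(552.5,269.6,-.015)
B=lambda n,x0,x1,y0,y1,z0,z1:proj(n,T(C,[(x,y,z) for x in(x0,x1) for y in(y0,y1) for z in(z0,z1)]))
o=[]
for n,(u,v,w) in {"side":(243,235,90),"top":(205,145,60)}.items():
    im,d=manip.read_camera(n); np.save(n+"3.npy",cloud(n,d)); f=5; b=cv2.resize(im[v:v+80,u:u+w],None,fx=f,fy=f,interpolation=cv2.INTER_CUBIC)
    for a in((-4,90,-12,12,22,48),(-73.5,-66.5,-36,36,38.5,45.5)):
        cv2.polylines(b,[cv2.convexHull((((B(n,*a)-(u,v))+.5)*f-.5).astype(np.float32)).astype(int)],True,(0,0,255),1)
    o.append(b)
    print(n,[(k,(np.array(manip.find_in(n,k)[0]["rect"][:2])*[640,400]).round(0).tolist()) for k in("cup","compact","saucer","tweezers") if manip.find_in(n,k)])
cv2.imwrite("pics/e1.png",np.hstack(o))
E
```

```text
t 20.55 tcp [572.9 -91.4 302.9] jaw 89.2 open 59.5 F [-0.2  0.3 -0. ] q6 -1.83
d(m) [ 0.1539 -0.0031  0.3601] w [0.003 0.003 0.008]
d after turn [ 0.1529 -0.0034  0.3605]
side [('cup', [254.0, 171.0]), ('compact', [316.0, 117.0]), ('saucer', [229.0, 225.0]), ('tweezers', [272.0, 359.0])]
top [('cup', [231.0, 183.0]), ('compact', [456.0, 189.0]), ('saucer', [290.0, 133.0]), ('tweezers', [178.0, 184.0])]
```

View pics/e1.png

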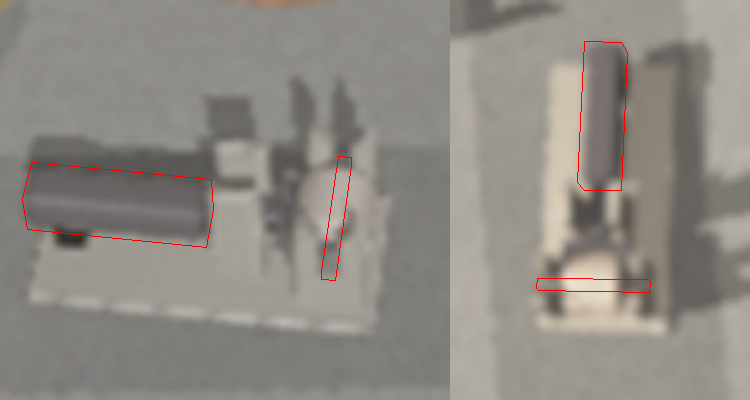

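The side and top crops show the roller docked. The drum is between the cheeks, the handle is on the black rest, and the docked outline matches. I run one depth check, and hand in if it agrees.

Run:
```python
from h import *
C=np.array([552.5,269.6]); c,s=np.cos(-.015),np.sin(-.015); r={}
for n in("top3","side3"):
    P=np.load(n+".npy").reshape(-1,3); P=P[~np.isnan(P[:,0])]; d=P[:,:2]-C; L=np.c_[d@[c,s],d@[-s,c],P[:,2]]
    for k,(a,b,y,z) in dict(drum=(-76,-64,10,30),butt=(68,86,7,30),mid=(5,30,7,30)).items():
        q=L[(L[:,0]>a)&(L[:,0]<b)&(abs(L[:,1])<y)&(L[:,2]>z)]; r[n,k]=np.median(q[:,2]); print(n,k,len(q),r[n,k].round(1))
if 57<r["top3","drum"]<66 and 43<r["top3","butt"]<52: print("ok",manip.close_job())
```

```text
top3 drum 25 62.7
top3 butt 24 49.2
top3 mid 33 49.6
side3 drum 32 62.8
side3 butt 29 49.0
side3 mid 45 48.7
the job is handed in; nothing more can be done
ok None
```

The roller is docked in the white cradle, and the job is handed in at about 21 s on the robot's clock. No verdict was reported.

I lifted the smaller roller out of the caddy by its neck, laid it flat on the cork mat and let go. I then took it by the handle and lowered it into the slots until it stopped at the expected height (tool tip 26.9 mm). After that I released it and moved the arm away.

**Last checks that agreed**
- The docked outline matches the roller in both cameras.
- The drum top is at about 62.7 mm (62 expected).
- The handle top is at about 49 mm at both the butt and the middle (48 expected), so the handle lies level on the rest.
- The side camera shows all four bystanders where they were. The top camera agrees for the compact and saucer to a pixel, and for the tweezers to about 3 pixels (near 10 mm, likely detector scatter).

**Checks that failed or disagreed**
- In the last top picture the detector put the cup on the cradle, at (231,183), which I took as a false report. The cup's place was probably hidden by the arm there, and the side camera shows it unmoved.
- The two cameras differed by about 5 mm in y for the cradle, so I used their average.
- The wrist force showed no clear rise when I pressed at the bottom, so I judged contact from the blocked motion.

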